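# Hang a staining rack on the draining carousel

## Robot

A 7-joint arm with a two-finger parallel gripper is mounted at the origin on a cart in front of the work surface, level with it; the furniture and walls round the work are solid. World frame = base frame: x ahead of the robot, y to its left, z up, the work surface at z = 0. Lengths are in m, angles in rad, forces in N, time in s.
With the tool pointing down it reaches from about 0.425 to 0.925 m from the base axis. Payload 6.8 kg.
Tool frame: the origin (TCP) lies between the finger pads; the fingertips stand 14 mm ahead of it and the grasp point (between the pads) lies 5 mm behind it; z points along the fingers, y is the line along which they close (so a half turn about z gives the same grasp; the last joint's range is limited). The gripper opens to 85 mm and grips with 20 to 120 N. Pads are 22 mm wide; open, the fingers measure 114 mm over their backs; the gripper's body (76 mm by 85 mm) begins 54 mm behind the grasp point. The pads swing forward as they close: fully open they stand 13 mm farther back than shut.
Start: joints at [1.104, 0.477, 0.022, 1.555, -0.011, 1.109, -0.083], TCP at [0.237, -0.632, 0.245] pointing down, gripper open.
Joint ranges: [-2.96, 2.96], [-0.34, 2.1], [-1.41, 1.46], [0.24, 2.44], [-1.37, 4.51], [0.17, 1.92], [-2.96, 2.96]. Speed limits (rad/s): [2.39, 2.39, 3.14, 3.14, 3.14, 3.14, 3.14].

## Interface

Orientations are given as a rotation vector (axis times angle).
In Python, from bench import r, imaging gives the robot as it stands.
- The arm moves only by the tool apply_moves, never from a script. Its argument "moves" is a list of rows, each a list of 2 entries, a list of its own where there are three numbers: the shift along the tool's x, y, z in cm, then the turn about the tool's z in rad. In form: [[[tx, ty, tz], roll], ...]. A call has 1 to 10 rows; each row is the pose to reach, as a shift and turn from the pose commanded when the call began, along the tool's axes at that moment; what a row does not reach only later rows make up. A row lasts 1/12 s, in which the tool goes at most 41.7 mm and 7.16 degrees, less where a joint would pass 70% of its speed; a pose out of reach is approached as far as the arm can. A call with a gripper value outside its range is refused whole. "claw" is the opening, from 0 (shut) to 1 (fully open), set as the call begins (left out, the last holds). The fingers move at their own pace and stop on an object; "grip_force" is the grip in N (left out, the last holds). Time passes only in rows, so rows that repeat a pose let the fingers close. It gives the time, the measured TCP pose, the force and the opening at its end, in the units of the state.
- r.get_obs(): the state, without advancing time (a new reading comes with each control period).
- imaging.grab_frame(name): name is "scene" or "side" or "wrist"; returns a dict with "frame" (400x640x3 uint8, blue, green, red), "intrinsics" (3x3 intrinsics, pixels), "k1" (the pictures are not rectified: a ray, as slopes to the right and down, at radius r is drawn at 1 + k1 r^2 times it, then the intrinsics apply), "T" (4x4, takes a point from camera to world coordinates). Camera axes: x right, y up, looking along -z (the intrinsics and any distortion apply to the point x, -y, -z); pixel columns grow to the right and rows downward; lengths in m; the calibration is good to about 2 mm. A picture is of the moment at which its call begins. There is no depth.
- r.hand_in(): hands the job in, once; it reports no verdict.
The state is a dict: "clock": time; "joints": joint angles; "qvel": joint speeds; "tau": joint torques, N m; "tcp_pos": TCP position; "orientation": TCP orientation; "contact_force": force on the tool from outside, world axes, zero at the start; "moment": the same for the moment, N m; "grip_width": finger opening in m.
Only numpy, scipy, OpenCV 4.12 (cv2) and the standard library are available. Lean on these libraries where they do the work, as an engineer would, in place of code of your own. Each camera call takes 0.05 s, during which the arm holds its last target. There are 200 camera calls.

## Task

The staining rack standing in the glass dish is finished and has to drain. Turn the draining carousel (the knob on top turns it, in several strokes if need be) until its empty double hook stands in the middle of the gap of the wire gallery; then lift the rack straight out of the dish (its bail has a grip), keep it level, and hang it by the bail in the saddles of that empty hook. Let go and leave it hanging still, with the hook still in the gap, and do not disturb the petri dish, the beaker, the dropper bottle beside the carousel or the curved forceps.

Things in the scene. Friction and masses are not known exactly. Their poses are not given: they have to be found in the camera images.
- stand: Fixed stand: steel drip tray 316 mm across (rim 14 mm, floor 4 mm high) with centre post and a wire gallery: two round rails of 150 mm radius, 45 and 90 mm high, with uprights. Origin on the worktop, on the rotation axis; z up; -x points out through the middle of the gallery's only gap (160 mm wide, towards the robot). Elsewhere the gallery bars a rack's way in
- carousel (a joint): Angle of the rotor, rad, counterclockwise from above positive, no stops within the turns needed. At 0 or any whole number of turns (2 pi) the empty hook stands in the middle of the gap; within about 9 degrees is good enough. Bearing friction of about 0.12 N m keeps it where it is left
- knob (a point): Centre of the black round ribbed knob on top of the rotor, on its axis, 167 mm above the worktop: 42 mm diameter, 34 mm high (from 150 to 184 mm). The hub below it is 62 mm across, its top at 133 mm. It turns the whole rotor
- empty_hook (a point): Seat of the empty hook, where the middle of a hung bail lies: 95 mm from the axis, 125 mm high. Its -x points radially out. A hook is two parallel radial rods, 5 mm thick, 22 mm either side of this point, free between. Saddles at 92 to 98 mm radius, upper edge 3 mm below this point; rods 8 mm higher inward of 83 mm; upturned tips at 106 mm radius, top 10 mm above the saddles, end at 109 mm
- loading_point (a point): Fixed point of the stand in the middle of the gap, 95 mm from the axis, 125 mm high: where empty_hook lies when the carousel is turned correctly. To hang a rack, bring its bail from outside over the hook's upturned tips, rods through the window below the bail, inward to the saddles, then lower it
- dish: Fixed empty glass staining dish in which the rack stands, open on top, outside 90 x 114 mm (x, y; 96 x 120 mm over the rim), 58 mm high, walls and floor 4 mm thick. Origin: centre of its underside, on the worktop, z up
- rack_grip (a point): Centre of the grey grip amid the bail of the loose wire slide rack (about 0.15 kg). Grip 24 mm along x (along the bail), 12 along y, 16 along z. Basket 71 x 95 mm (x, y), 45 mm high, underside 103 mm below this point. Bail: level wire through this point, 4 mm wide, 6 mm high, 62 mm between its uprights; window below it 55 mm high. z up. Hangs either way round (x or -x)
- hung_opposite (a point): Middle of the bail of the rack on the hook opposite the empty one, 95 mm from the axis, 125 mm high. Four like hooks stand 90 degrees apart; three carry racks like the loose one, fast on their hooks and turning with the rotor; their bails lie square to the radius, grips' tops at 133 mm, baskets reach from 48 to 142 mm radius
- petri_mid (a point): Centre of a round petri dish, 61 mm across, 15 mm high, loose, to be left alone
- glass_beaker_mid (a point): Centre of a beaker, 56 mm across, 68 mm high, loose, to be left alone
- dropper_mid (a point): Centre of the small dropper bottle with a clear body that stands nearest the carousel, 33 mm across, 94 mm high, loose, to be left alone
- curved_forceps_mid (a point): Centre of the curved steel forceps, 124 x 19 x 8 mm, lying loose, to be left alone
- rack: The same loose rack; origin at the centre of its underside, z up

How it is judged:
On the way, in this order (a step that is already met when the one before it is completed fails the run):
1. the empty hook stands in the middle of the gap (within 16 mm) and the carousel is still, with the rack still in its dish (horizontal distance between empty_hook and loading_point below 0.016 m and velocity of joint carousel between -0.1 and 0.1 rad/s and height (world z) of rack_grip below 0.112 m and horizontal distance between rack_grip and dish below 0.02 m), for 0.2 s.
2. the rack has been lifted clear of the dish (z of rack_grip in the frame of dish above 0.155 m).
At the end, for the whole second after the job is handed in: The rack hangs level (0.15 rad) by its bail in both saddles of the formerly empty hook (bail middle within 12 mm sideways and 5 mm in height of the seat, square to it within 0.2 rad), at rest and released, and that hook still stands in the gap (within 20 mm of the loading point) (horizontal distance between rack_grip and empty_hook below 0.012 m and z of rack_grip in the frame of empty_hook between -0.005 and 0.005 m and angle between the y axis of rack_grip and the x axis of empty_hook, either way round below 0.2 rad and angle between rack_grip's own z axis and vertical below 0.15 rad and contact force between rack and carousel above 0.3 N and contact force between rack and the fingers below 0.05 N and linear speed of rack below 0.03 m/s and horizontal distance between empty_hook and loading_point below 0.02 m); the robot touches nothing.
It fails at once if the rack is tipped so far that its slides would fall out (over 0.5 rad) (angle between rack_grip's own z axis and vertical above 0.5 rad).
It fails at once if a bystander (petri dish, beaker, dropper bottle, curved forceps) is pushed more than 25 mm or knocked over (distance of any of petri_mid, glass_beaker_mid, dropper_mid, curved_forceps_mid from where it was at the start of the episode above 0.025 m or angle between any of glass_beaker_mid, dropper_mid's own z axis and vertical above 0.5 rad).
It also fails if it takes over 61 s, if anything falls off the work surface, if the arm or the gripper's body presses on something with over 40 N, if the wrist force passes 120 N, or if a joint passes its speed limit or range.

## Working session

There is one attempt and no reset: what is moved stays moved. The work goes in short steps, Python scripts to look and compute and a tool call to move; the robot and the scene stay as the last step left them, time stands still between calls to the robot, and variables do not carry over. Pictures are saved under pics/ and viewed, on a budget of 10 in all, crops included, one or two more only if the job needs it, and the job is handed in when it is done.

Besides the shell and the picture viewer there is one more tool, called after "Call:" in YAML: its name, and indented under it one key for each argument. apply_moves: Moves the arm, as the interface text tells. Its arguments: {"type":"object","properties":{"moves":{"type":"array","items":{"type":"array"}},"claw":{"type":"number"},"grip_force":{"type":"number"}},"required":["moves"]}

```bash
ls; mkdir -p pics; cat > h.py <<'E'
import numpy as np, cv2
from scipy.spatial.transform import Rotation as R
from bench import r, imaging
def ray(f,u,v):
    K=f["intrinsics"]; xd=np.array([(u-K[0,2])/K[0,0],(v-K[1,2])/K[1,1]]); x=xd.copy()
    for _ in range(30): x=xd/(1+f["k1"]*(x@x))
    T=np.array(f["T"]); d=T[:3,:3]@np.array([x[0],-x[1],-1]); return T[:3,3],d/np.linalg.norm(d)
def plane(f,u,v,z):
    o,d=ray(f,u,v); return o+d*(z-o[2])/d[2]
def tri(rays):
    A=sum(np.eye(3)-np.outer(d,d) for o,d in rays); b=sum((np.eye(3)-np.outer(d,d))@o for o,d in rays)
    p=np.linalg.solve(A,b); return p,[np.linalg.norm(np.cross(p-o,d)) for o,d in rays]
def proj(f,p):
    T=np.array(f["T"]);K=f["intrinsics"]; c=T[:3,:3].T@(np.array(p)-T[:3,3]); x=np.array([c[0],-c[1]])/-c[2]
    x=x*(1+f["k1"]*(x@x)); return np.array([K[0,0]*x[0]+K[0,2],K[1,1]*x[1]+K[1,2]])
E
python3 - <<'E'
from h import *
import pickle
F={n:imaging.grab_frame(n) for n in("scene","side","wrist")}
pickle.dump(F,open("F0.pkl","wb"))
for n,f in F.items():
    cv2.imwrite(f"pics/{n}0.png",f["frame"]); print(n,np.round(f["T"],3).tolist(),f["k1"],np.round(f["intrinsics"],1).tolist())
print(r.get_obs())
E
```

```text
pics
scene [[-0.448, 0.547, -0.707, -0.244], [-0.894, -0.254, 0.37, 0.467], [0.023, 0.798, 0.603, 0.796], [0.0, 0.0, 0.0, 1.0]] -0.1224794725468784 [[454.9, 0.0, 317.8], [0.0, 454.9, 199.7], [0.0, 0.0, 1.0]]
side [[-0.812, 0.37, -0.452, -0.042], [-0.584, -0.488, 0.649, 0.873], [0.02, 0.79, 0.612, 0.919], [0.0, 0.0, 0.0, 1.0]] -0.02397019759695906 [[464.6, 0.0, 315.6], [0.0, 464.6, 199.1], [0.0, 0.0, 1.0]]
wrist [[0.352, 0.886, 0.301, 0.314], [-0.936, 0.333, 0.111, -0.602], [-0.002, -0.321, 0.947, 0.374], [0.0, 0.0, 0.0, 1.0]] 0.006897165044005845 [[330.3, 0.0, 324.2], [0.0, 330.3, 201.4], [0.0, 0.0, 1.0]]
{'clock': 0.15, 'joints': array([ 1.10386442,  0.47760383,  0.02235955,  1.55618998, -0.01148076,
        1.10931263, -0.08310905]), 'qvel': array([-5.32345602e-04, -3.11716578e-03,  3.09540511e-05, -3.11575820e-03,
       -8.16062757e-04, -9.05894873e-04, -6.71192748e-04]), 'tau': array([ 2.35660416e-03, -5.96927404e+01,  1.61009710e+00, -2.81491989e+01,
        1.26380127e-02,  6.58446035e-03,  2.51374763e-05]), 'tcp_pos': array([ 0.23688175, -0.63161514,  0.24456811]), 'orientation': array([-3.08984695e+00, -5.60403742e-01,  5.71028866e-04]), 'contact_force': array([-0.17759505, -0.70159806,  0.30828511]), 'moment': array([-0.0043406 , -0.02282707,  0.05233734]), 'grip_width': 0.0854175156598793}
```

View pics/scene0.png

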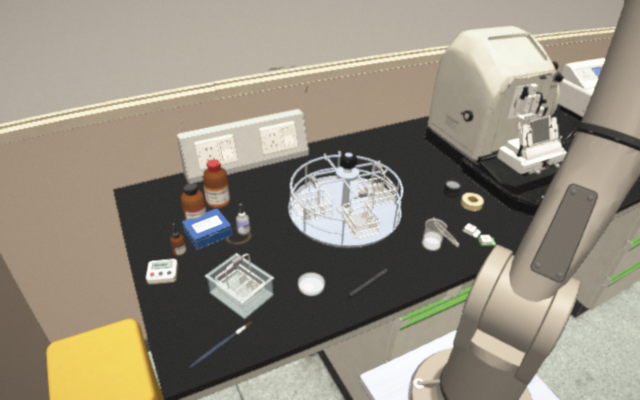

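View pics/side0.png

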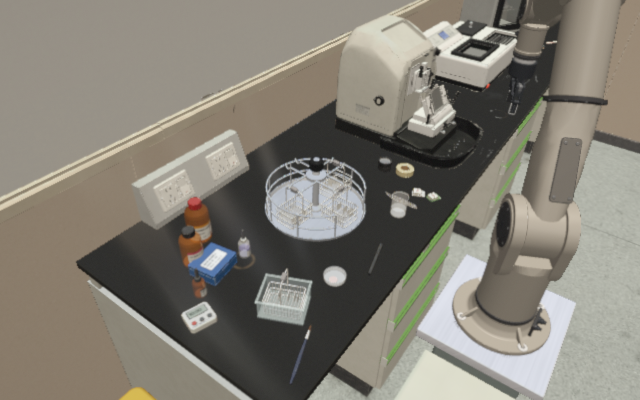

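Scene shows knob at (348,160), dish with rack at (240,285), petri at (311,284), forceps at (369,282), beaker at (432,236), dropper at (243,222). In the side view: knob (316,164), dish (285,298), grip near (284,275).

```bash
python3 - <<'E'
from h import *
import pickle
F=pickle.load(open("F0.pkl","rb")); s,d=F["scene"],F["side"]
def knob(f,x0,x1,y0,y1):
    m=np.zeros(f["frame"].shape[:2],np.uint8); g=f["frame"].max(2)[y0:y1,x0:x1]; m[y0:y1,x0:x1]=(g<60); return m
print("knob tri",tri([ray(s,348,160),ray(d,316,164)]))
for n,a in dict(knob=(s,348,160,.167),petri=(s,311,284,.007),forc=(s,369,282,.004),beak=(s,432,236,.034),drop=(s,243,222,.045),dish=(s,240,290,.03)).items(): print(n,plane(*a).round(3))
print("petri side",plane(d,335,276,.007).round(3),"grip",plane(d,284,275,.107).round(3))
a=cv2.resize(s["frame"][145:250,280:412],None,fx=4,fy=4,interpolation=cv2.INTER_CUBIC)
b=cv2.resize(s["frame"][245:320,200:280],None,fx=4,fy=4,interpolation=cv2.INTER_CUBIC)
c=cv2.resize(d["frame"][260:330,250:320],None,fx=4,fy=4,interpolation=cv2.INTER_CUBIC)
cv2.imwrite("pics/c1.png",a)
o=np.zeros((300,620,3),np.uint8); o[:300,:320]=b; o[:280,330:610]=c; cv2.imwrite("pics/c2.png",o)
E
```

```text
knob tri (array([ 0.61150728, -0.06474827,  0.16675861]), [np.float64(0.0014267855666010056), np.float64(0.0014267855666009709)])
knob [ 0.613 -0.066  0.167]
petri [0.398 0.143 0.007]
forc [0.347 0.016 0.004]
beak [ 0.389 -0.196  0.034]
drop [0.632 0.224 0.045]
dish [0.43  0.303 0.03 ]
petri side [0.396 0.144 0.007] grip [0.446 0.293 0.107]
```

View pics/c1.png

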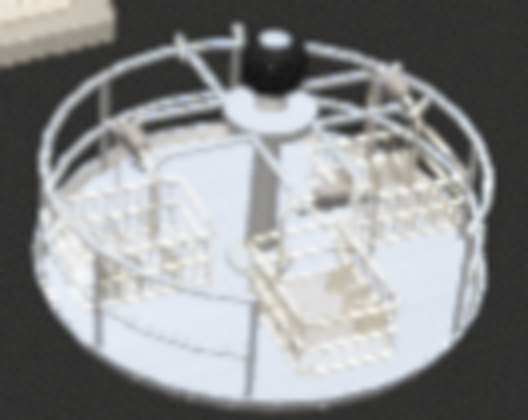

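View pics/c2.png

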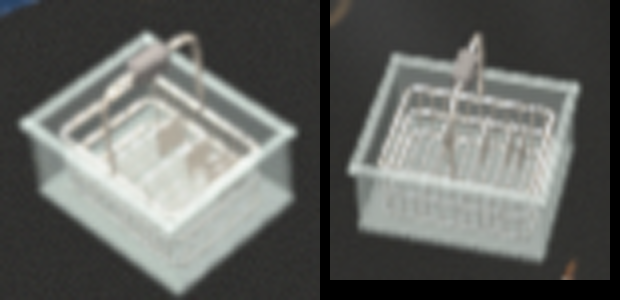

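Crops: gap of the gallery between uprights at about scene px (343,220)–(395,205), i.e. towards the robot. Racks are at left, bottom (in the gap) and right, and the bare rods of the empty hook point up-left, away from the gap. The rack grip is at scene (236.8,260.5) and side (283.8,276.8).

```bash
cat >> h.py <<'E'
def shift(p,yaw=None):
    "tool-frame shift in cm to world p; yaw = world direction angle of tool y axis (mod pi)"
    o=r.get_obs(); M=R.from_rotvec(o["orientation"]).as_matrix(); t=M.T@(np.array(p)-o["tcp_pos"])*100
    y=np.arctan2(M[1,1],M[0,1]); roll=0
    if yaw is not None: roll=-((yaw-y+np.pi/2)%np.pi-np.pi/2)
    print("clock %.2f tcp %s tooly %.1fdeg j7 %.2f F %s w %.4f shift %s roll %.3f M %s"%(o["clock"],o["tcp_pos"].round(4),np.degrees(y),o["joints"][6],o["contact_force"].round(1),o["grip_width"],t.round(2),roll,M.round(2).tolist()))
E
python3 - <<'E'
from h import *
import pickle
F=pickle.load(open("F0.pkl","rb")); s,d=F["scene"],F["side"]
cp=lambda x,y:(280+x/4,145+y/4)
print("grip",tri([ray(s,236.8,260.5),ray(d,283.8,276.8)]))
for (x,y,z) in [(255,302,.09),(460,290,.045),(488,205,.09),(250,392,.004)]:
    p=plane(s,*cp(x,y),z); v=p[:2]-[.612,-.065]; print(p.round(3),np.hypot(*v).round(3),np.degrees(np.arctan2(v[1],v[0])).round(1))
for nm,q in dict(hooktip=(185,40)).items():
    p=plane(s,*cp(*q),.13); v=p[:2]-[.612,-.065]; print(nm,p.round(3),np.hypot(*v),np.degrees(np.arctan2(v[1],v[0])))
for q in [(147+0,62)]: pass
b=lambda x,y:(200+x/4,245+y/4)
for q in [(130,80),(165,50),(110,95),(195,42)]: print("bail",plane(s,*b(*q),.107).round(3))
for q in [(25,125),(147,38),(295,130),(175,235)]: print("rim",plane(s,*b(*q),.058).round(3))
for q in [(500,170),(430,130)]: print("microtome",plane(s,*q,0.02).round(3))
shift([.53,-.2,.36],0); shift([.555,-.25,.34],-.79)
E
```

```text
grip (array([0.44187403, 0.29888902, 0.10869436]), [np.float64(0.0004216506581941555), np.float64(0.00042165065819434064)])
[0.482 0.015 0.09 ] 0.153 148.4
[ 0.482 -0.142  0.045] 0.152 -149.3
[ 0.504 -0.173  0.09 ] 0.153 -135.1
[0.493 0.007 0.004] 0.139 148.9
hooktip [ 0.712 -0.055  0.13 ] 0.10037595891345706 5.705070890222788
bail [0.435 0.311 0.107]
bail [0.449 0.287 0.107]
bail [0.429 0.324 0.107]
bail [0.448 0.27  0.107]
rim [0.474 0.363 0.058]
rim [0.512 0.28  0.058]
rim [0.409 0.23  0.058]
rim [0.366 0.314 0.058]
microtome [ 0.56  -0.612  0.02 ]
microtome [ 0.87  -0.567  0.02 ]
clock 0.15 tcp [ 0.2369 -0.6316  0.2446] tooly -69.4deg j7 -0.08 F [-0.2 -0.7  0.3] w 0.0854 shift [ 42.6  -30.13 -11.51] roll -1.212 M [[0.94, 0.35, -0.0], [0.35, -0.94, 0.0], [-0.0, -0.0, -1.0]]
clock 0.15 tcp [ 0.2369 -0.6316  0.2446] tooly -69.4deg j7 -0.08 F [-0.2 -0.7  0.3] w 0.0854 shift [ 43.19 -24.57  -9.51] roll -0.422 M [[0.94, 0.35, -0.0], [0.35, -0.94, 0.0], [-0.0, -0.0, -1.0]]
```

Call:
apply_moves:
  moves:
    - [[0,0,-4],0]
    - [[3,-2.3,-7],0]
    - [[6,-4.6,-8.5],0]
    - [[9,-7,-8.5],0]
    - [[12,-9.2,-8.5],0]
    - [[15,-11.5,-8.5],0]
    - [[18,-13.8,-8.5],0]
    - [[21,-16.1,-8.5],0]
    - [[24,-18.4,-8.5],0]
    - [[27,-20.7,-8.5],0]

```text
clock: 0.98
tcp_pos: [0.4176, -0.3416, 0.3303]
orientation: [3.091, 0.56, -0.0]
contact_force: [0.6, -0.2, 0.4]
grip_width: 0.0856
```

Call:
apply_moves:
  moves:
    - [[3,-2.3,0],0]
    - [[6,-4.6,0],0]
    - [[9,-7,0],0]
    - [[12,-9.2,0],0]
    - [[15,-11.5,0],0]
    - [[18,-13.8,0],0]
    - [[21,-16.1,0],0]
    - [[24,-18.4,0],0]
    - [[26,-20,0],0]
    - [[26,-20,0],0]

```text
clock: 1.82
tcp_pos: [0.5923, -0.0574, 0.3299]
orientation: [-3.085, -0.574, -0.002]
contact_force: [-0.0, -0.3, 0.4]
grip_width: 0.0853
```

```bash
python3 - <<'E'
from h import *
import pickle
shift([.612,-.065,.33],0)
print(r.get_obs()["joints"].round(2))
f=imaging.grab_frame("wrist"); pickle.dump(f,open("F1.pkl","wb")); cv2.imwrite("pics/w1.png",f["frame"])
E
```

```text
clock 1.82 tcp [ 0.5923 -0.0574  0.3299] tooly -68.9deg j7 -1.30 F [-0.  -0.3  0.4] w 0.0853 shift [ 1.56  1.42 -0.02] roll -1.203 M [[0.93, 0.36, 0.0], [0.36, -0.93, 0.0], [0.0, -0.0, -1.0]]
[ 0.26  0.3  -0.34  1.63  0.1   1.23 -1.3 ]
```

View pics/w1.png

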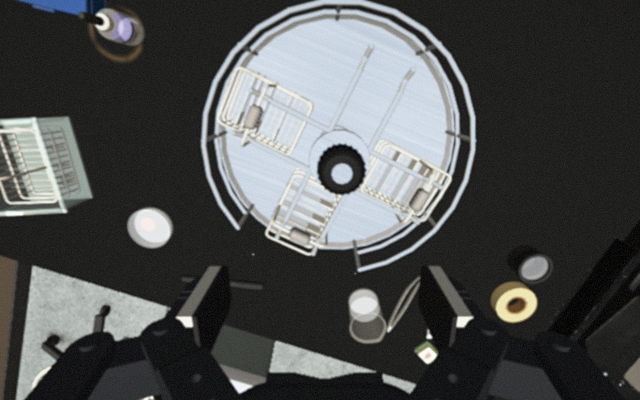

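Wrist view: knob cap at (342,172), empty hook tips at (371,47) and (410,71), gallery ends near (238,229) and (357,270). A rack stands in the gap, and the empty hook points the opposite way.

```bash
python3 - <<'E'
from h import *
import pickle
f=pickle.load(open("F1.pkl","rb")); F=pickle.load(open("F0.pkl","rb"));g=cv2.cvtColor(f["frame"],cv2.COLOR_BGR2GRAY)
m=(g[130:215,300:385]<70).astype(np.uint8)
n,l,st,c=cv2.connectedComponentsWithStats(m); i=1+np.argmax(st[1:,4]); cnt=cv2.findContours((l==i).astype(np.uint8),cv2.RETR_EXTERNAL,cv2.CHAIN_APPROX_NONE)[0][0]
(x,y),rad=cv2.minEnclosingCircle(cnt); print("circ",x+300,y+130,rad,"st",st[i])
k=plane(f,x+300,y+130,.184); print("knob z184",k.round(4))
print("tri",tri([ray(f,342,170),ray(F["scene"],348,160),ray(F["side"],316,164)]))
C=np.array([.6115,-.0647])
def pol(n,u,v,z):
    p=plane(f,u,v,z)[:2]; w=p-C; print(n,p.round(4),np.hypot(*w).round(4),np.degrees(np.arctan2(w[1],w[0])).round(1))
pol("tipL",371,47,.13);pol("tipR",410,71,.13);pol("mid",390.5,59,.13)
pol("grip L",255,117,.133);pol("grip R",421,199,.133);pol("grip gap",300,237,.133)
pol("end1",238,229,.09);pol("end2",357,270,.09)
shift([*C,.166],None)
E
```

```text
circ 340.5 169.0 24.438798904418945 st [  18   15   47   49 1380]
knob z184 [ 0.6146 -0.0628  0.184 ]
tri (array([ 0.611486  , -0.065574  ,  0.16659909]), [np.float64(0.001242540055785629), np.float64(0.0013900721434936772), np.float64(0.0017169992681262654)])
tipL [ 0.7187 -0.0531] 0.1079 6.2
tipR [ 0.7132 -0.0949] 0.1061 -16.6
mid [ 0.716  -0.0738] 0.1049 -5.0
grip L [0.6221 0.0264] 0.0918 83.4
grip R [ 0.6051 -0.1592] 0.0947 -93.9
grip gap [ 0.5189 -0.0566] 0.0929 175.0
end1 [0.4819 0.0135] 0.1514 148.9
end2 [ 0.4822 -0.1433] 0.1514 -148.7
clock 1.87 tcp [ 0.5912 -0.0609  0.3298] tooly -69.1deg j7 -1.30 F [-0.2 -1.5 -0.4] w 0.0853 shift [ 1.76  1.11 16.37] roll 0.000 M [[0.93, 0.36, -0.0], [0.36, -0.93, 0.0], [0.0, -0.0, -1.0]]
```

Call:
apply_moves:
  moves:
    - [[1,0.6,3],0]
    - [[1.8,1.1,6.5],0]
    - [[1.8,1.1,10],0]
    - [[1.8,1.1,13],0]
    - [[1.8,1.1,14.5],0]
    - [[1.8,1.1,15.7],0]
    - [[1.8,1.1,16.4],0]
    - [[1.8,1.1,16.4],0]
  claw: 1

```text
clock: 2.53
tcp_pos: [0.6103, -0.0697, 0.1653]
orientation: [3.091, 0.559, -0.003]
contact_force: [0.3, 0.0, -0.1]
grip_width: 0.0858
```

```bash
python3 - <<'E'
from h import *
shift([.612,-.065,.166],None)
E
```

```text
clock 2.53 tcp [ 0.6103 -0.0697  0.1653] tooly -69.5deg j7 -1.35 F [ 0.3  0.  -0.1] w 0.0858 shift [ 0.32 -0.38 -0.07] roll 0.000 M [[0.94, 0.35, -0.0], [0.35, -0.94, -0.0], [-0.0, -0.0, -1.0]]
```

Call:
apply_moves:
  moves:
    - [[0,0,0],0]
    - [[0,0,0],0]
    - [[0,0,0],0]
    - [[0,0,0],0]
    - [[0,0,0],0]
    - [[0,0,0],0]
  claw: 0.35
  grip_force: 40

```text
clock: 3.03
tcp_pos: [0.6109, -0.0653, 0.1683]
orientation: [-3.087, -0.564, -0.001]
contact_force: [-5.7, 6.4, 10.2]
grip_width: 0.0404
```

Call:
apply_moves:
  moves:
    - [[0,0,0],-0.05]
    - [[0,0,0],-0.15]
    - [[0,0,0],-0.25]
    - [[0,0,0],-0.36]
    - [[0,0,0],-0.47]
    - [[0,0,0],-0.58]
    - [[0,0,0],-0.69]
    - [[0,0,0],-0.8]
    - [[0,0,0],-0.91]
    - [[0,0,0],-1.0]

```text
clock: 3.87
tcp_pos: [0.6117, -0.066, 0.1683]
orientation: [-2.437, -1.982, -0.005]
contact_force: [-0.9, 4.7, 6.6]
grip_width: 0.0405
```

```bash
python3 - <<'E'
from h import *
shift([.6115,-.065,.166],None)
f=imaging.grab_frame("side"); cv2.imwrite("pics/s1.png",cv2.resize(f["frame"][120:270,220:420],None,fx=3,fy=3,interpolation=cv2.INTER_CUBIC))
E
```

```text
clock 3.87 tcp [ 0.6117 -0.066   0.1683] tooly -11.8deg j7 -0.46 F [-0.9  4.7  6.6] w 0.0405 shift [ 0.1  -0.04  0.23] roll 0.000 M [[0.2, 0.98, 0.0], [0.98, -0.2, 0.0], [0.0, 0.0, -1.0]]
```

View pics/s1.png

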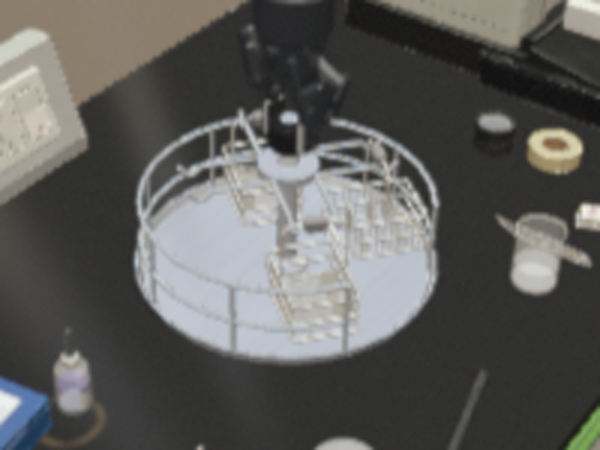

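```bash
python3 - <<'E'
from h import *
f=imaging.grab_frame("side")
for rot in (0,57.7):
  for a in (-5,85,175,-95):
    t=np.radians(a+rot); print(rot,a,((proj(f,[.6115+.095*np.cos(t),-.065+.095*np.sin(t),.05])-[220,120])*3).round())
E
```

```text
0 -5 [218. 189.]
0 85 [223. 268.]
0 175 [358. 264.]
0 -95 [344. 186.]
57.7 -5 [196. 240.]
57.7 85 [314. 282.]
57.7 175 [373. 211.]
57.7 -95 [260. 174.]
```

The crop shows the racks where a 57.7° turn puts them (predicted (314,282), seen about (310,290)), so the rotor follows the tool. I'll continue the stroke.

Call:
apply_moves:
  moves:
    - [[0,0,0],-0.11]
    - [[0,0,0],-0.22]
    - [[0,0,0],-0.33]
    - [[0,0,0],-0.44]
    - [[0,0,0],-0.55]
    - [[0,0,0],-0.66]
    - [[0,0,0],-0.77]
    - [[0,0,0],-0.88]
    - [[0,0,0],-0.99]
    - [[0,0,0],-1.1]

```text
clock: 4.8
tcp_pos: [0.6131, -0.0658, 0.1683]
orientation: [1.04, 2.961, 0.007]
contact_force: [4.0, 6.7, 0.1]
grip_width: 0.0407
```

Call:
apply_moves:
  moves:
    - [[0,0,0],-0.11]
    - [[0,0,0],-0.22]
    - [[0,0,0],-0.33]
    - [[0,0,0],-0.44]
    - [[0,0,0],-0.55]
    - [[0,0,0],-0.66]
    - [[0,0,0],-0.77]
    - [[0,0,0],-0.88]
    - [[0,0,0],-0.99]
    - [[0,0,0],-1.05]

```text
clock: 5.63
tcp_pos: [0.6134, -0.0643, 0.1683]
orientation: [-0.586, 3.079, 0.007]
contact_force: [4.6, 10.1, -1.5]
grip_width: 0.0405
```

```bash
python3 - <<'E'
from h import *
shift([.6115,-.065,.166],np.radians(115.8))
E
```

```text
clock 5.63 tcp [ 0.6134 -0.0643  0.1683] tooly 111.5deg j7 1.44 F [ 4.6 10.1 -1.5] w 0.0405 shift [0.2  0.01 0.23] roll -0.074 M [[-0.93, -0.37, 0.01], [-0.37, 0.93, 0.01], [-0.01, 0.0, -1.0]]
```

Call:
apply_moves:
  moves:
    - [[0,0,0],-0.05]
    - [[0,0,0],-0.08]
    - [[0,0,0],-0.08]
    - [[0,0,0],-0.08]

```text
clock: 5.97
tcp_pos: [0.6133, -0.0642, 0.1683]
orientation: [-0.701, 3.055, 0.006]
contact_force: [4.7, 10.0, -0.0]
grip_width: 0.0405
```

Call:
apply_moves:
  moves:
    - [[0,0,0],0]
    - [[0,0,0],0]
    - [[0,0,0],0]
    - [[0,0,0],0]
    - [[0,0,0],0]
    - [[0,0,-2],0]
    - [[0,0,-6],0]
    - [[0,0,-10],0]
    - [[0,0,-14],0]
    - [[0,0,-14],0]
  claw: 1

```text
clock: 6.8
tcp_pos: [0.6144, -0.0674, 0.3148]
orientation: [-0.693, 3.052, -0.004]
contact_force: [1.6, 0.6, 0.9]
grip_width: 0.0854
```

```bash
python3 - <<'E'
from h import *
import pickle
shift([.40,.22,.33],np.radians(24.4))
print(r.get_obs()["joints"].round(2))
f=imaging.grab_frame("wrist"); pickle.dump(f,open("F2.pkl","wb")); cv2.imwrite("pics/w2.png",f["frame"])
E
```

```text
clock 6.80 tcp [ 0.6144 -0.0674  0.3148] tooly 115.6deg j7 1.61 F [1.6 0.6 0.9] w 0.0854 shift [ 6.9  35.18 -1.77] roll -1.550 M [[-0.9, -0.43, 0.01], [-0.43, 0.9, 0.0], [-0.01, -0.01, -1.0]]
[ 0.78  0.55 -1.13  1.57  0.51  1.33  1.61]
```

View pics/w2.png

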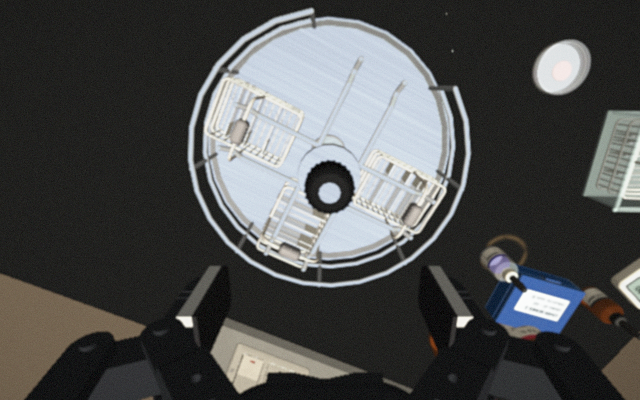

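The empty hook (tips at (360,63), (403,86)) is now in the gap between the ends at (315,10) and (442,88).

```bash
python3 - <<'E'
from h import *
import pickle
f=pickle.load(open("F2.pkl","rb"));C=np.array([.612,-.065])
def pol(n,u,v,z):
    p=plane(f,u,v,z)[:2]; w=p-C; print(n,p.round(4),np.hypot(*w).round(4),np.degrees(np.arctan2(w[1],w[0])).round(1))
pol("knob top",330,190,.184)
pol("tip",360,63,.13);pol("tip",403,86,.13);pol("mid",381.5,74.5,.13)
pol("gripL",238,130,.133);pol("gripR",413,212,.133);pol("gripopp",290,252,.133)
pol("end1",314,20,.09);pol("end2",440,89,.09)
E
```

```text
knob top [ 0.6099 -0.0646] 0.0022 168.7
tip [ 0.5087 -0.084 ] 0.1051 -169.6
tip [ 0.5089 -0.0405] 0.106 166.6
mid [ 0.5088 -0.0624] 0.1033 178.6
gripL [ 0.6085 -0.1593] 0.0944 -92.1
gripR [0.6084 0.0281] 0.0932 92.2
gripopp [ 0.7034 -0.0652] 0.0914 -0.1
end1 [ 0.4903 -0.1385] 0.1422 -148.9
end2 [0.4914 0.0025] 0.1382 150.7
```

Call:
apply_moves:
  moves:
    - [[0,3,0],0.1]
    - [[0,6.5,0],0.22]
    - [[0,10,0],0.34]
    - [[0,13.5,0],0.46]
    - [[0,17,0],0.58]
    - [[0,20.5,0],0.7]
    - [[0,24,0],0.82]
    - [[-0.2,27.5,0],0.94]
    - [[-0.4,31,0],1.06]
    - [[-0.4,33,0],1.16]

```text
clock: 7.68
tcp_pos: [0.4695, 0.2336, 0.3058]
orientation: [-1.099, -2.942, -0.0]
contact_force: [-1.2, 0.5, 0.5]
grip_width: 0.0856
```

```bash
python3 - <<'E'
from h import *
shift([.442,.299,.32],np.radians(24.4)); print(r.get_obs()["joints"].round(2))
E
```

```text
clock 7.68 tcp [0.4695 0.2336 0.3058] tooly 49.0deg j7 0.02 F [-1.2  0.5  0.5] w 0.0856 shift [ 6.36  3.13 -1.42] roll 0.430 M [[-0.75, 0.66, -0.0], [0.66, 0.75, 0.0], [0.0, -0.0, -1.0]]
[ 0.24  0.31 -0.99  1.79  0.28  1.19  0.02]
```

Call:
apply_moves:
  moves:
    - [[1.6,0.8,-0.4],0.11]
    - [[3.2,1.6,-0.8],0.22]
    - [[4.8,2.4,-1.2],0.33]
    - [[6.4,3.1,-1.4],0.43]
    - [[6.4,3.1,-1.4],0.43]
    - [[6.4,3.1,-1.4],0.43]

```text
clock: 8.18
tcp_pos: [0.4432, 0.296, 0.3196]
orientation: [1.694, 2.646, -0.002]
contact_force: [0.3, -0.9, 0.6]
grip_width: 0.0853
```

```bash
python3 - <<'E'
from h import *
import pickle
shift([.442,.299,.117],np.radians(24.4)); print(r.get_obs()["joints"].round(2))
f=imaging.grab_frame("wrist"); pickle.dump(f,open("F3.pkl","wb")); cv2.imwrite("pics/w3.png",f["frame"])
print(proj(f,[.442,.299,.107]))
E
```

```text
clock 8.18 tcp [0.4432 0.296  0.3196] tooly 24.7deg j7 -0.50 F [ 0.3 -0.9  0.6] w 0.0853 shift [ 0.34  0.03 20.26] roll 0.006 M [[-0.42, 0.91, -0.0], [0.91, 0.42, -0.0], [-0.0, -0.0, -1.0]]
[ 0.06  0.3  -0.93  1.75  0.25  1.22 -0.5 ]
[324.47859866 168.99212763]
```

View pics/w3.png

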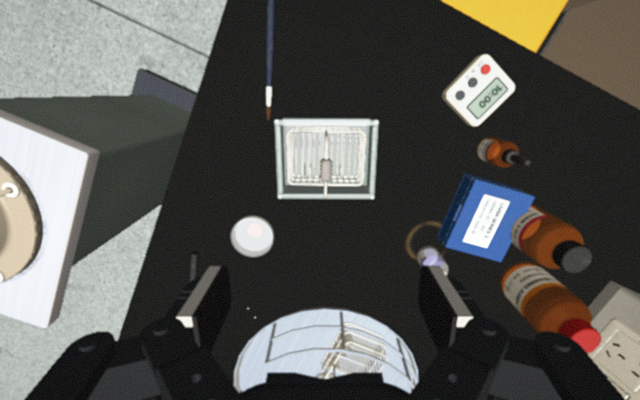

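The grip is at (326,174), against a prediction of (324.5,169). The rack is square in the picture, so the yaw is right.

```bash
python3 - <<'E'
from h import *
import pickle
f=pickle.load(open("F3.pkl","rb")); F=pickle.load(open("F0.pkl","rb"))
g=f["frame"][150:195,305:350].astype(int)
h=cv2.cvtColor(f["frame"],cv2.COLOR_BGR2GRAY)[156:192,314:340]; print(h[::3])
print(plane(f,326,172,.107).round(4),tri([ray(f,326,172),ray(F["scene"],236.8,260.5),ray(F["side"],283.8,276.8)]))
E
```

```text
[[224 210 205 205 210 223 226 220 216 218 225 240 244 238 217 202 216 223
  220 212 207 206 214 223 217 209]
 [221 210 205 204 208 214 199 164 121 114 134 168 179 165 125 121 172 206
  213 209 204 204 214 220 210 212]
 [221 208 205 203 210 197 164 133 151 172 182 188 184 181 180 166 147 149
  176 195 206 210 216 225 212 206]
 [224 210 204 207 210 198 156 140 167 192 199 202 200 195 192 176 153 142
  169 196 200 205 214 218 210 187]
 [204 199 202 210 211 198 162 151 174 191 198 204 199 196 188 171 161 165
  192 205 204 202 216 218 201 185]
 [212 206 204 210 215 207 180 165 173 191 195 197 199 193 186 173 165 166
  179 201 206 204 221 226 206 189]
 [204 202 203 207 202 185 166 159 178 186 198 198 199 193 192 171 160 157
  174 193 194 194 197 203 192 174]
 [193 218 224 222 197 154 144 160 182 188 196 197 191 194 182 173 157 177
  218 236 237 227 199 188 215 211]
 [224 236 235 231 205 192 192 180 164 165 170 178 171 161 165 164 155 165
  209 233 236 235 213 191 213 240]
 [219 217 218 214 210 213 213 214 205 198 207 230 227 201 204 211 203 196
  200 210 210 210 202 191 195 206]
 [121 122 129 140 137 141 138 137 136 153 195 234 218 166 143 147 147 149
  147 156 158 155 161 158 159 157]
 [ 81  85  82  83  81  85  78  81  86 128 200 236 215 140  79  80  78  85
   84  79  80  80  83  82  79  83]]
[0.4448 0.2967 0.107 ] (array([0.44440582, 0.29717527, 0.10592273]), [np.float64(0.0008559436609437875), np.float64(0.0009947310740792295), np.float64(0.001119711164604704)])
```

Call:
apply_moves:
  moves:
    - [[0.1,0.2,3],0]
    - [[0.1,0.2,6.5],0]
    - [[0.1,0.2,10],0]
    - [[0.1,0.2,13],0]
    - [[0.1,0.2,16],0]
    - [[0.1,0.2,18.5],0]
    - [[0.1,0.2,20.3],0]
    - [[0.1,0.2,21.5],0]
    - [[0.1,0.2,21.5],0]
  claw: 0.6

```text
clock: 8.98
tcp_pos: [0.4446, 0.295, 0.1025]
orientation: [-1.699, -2.641, 0.007]
contact_force: [-0.1, -0.9, -0.4]
grip_width: 0.0513
```

```bash
python3 - <<'E'
from h import *
shift([.4444,.2972,.104],np.radians(24.4))
E
```

```text
clock 8.98 tcp [0.4446 0.295  0.1025] tooly 24.5deg j7 -0.74 F [-0.1 -0.9 -0.4] w 0.0513 shift [ 0.2   0.07 -0.15] roll 0.002 M [[-0.41, 0.91, -0.0], [0.91, 0.41, -0.0], [-0.0, -0.0, -1.0]]
```

Call:
apply_moves:
  moves:
    - [[0.1,0,0],0]
    - [[0.2,0,0],0]
    - [[0.2,0,0],0]
    - [[0.2,0,0],0]
    - [[0.2,0,0],0]
    - [[0.2,0,0],0]
    - [[0.2,0,0],0]
    - [[0.2,0,0],0]
  claw: 0
  grip_force: 30

```text
clock: 9.65
tcp_pos: [0.4447, 0.2996, 0.1061]
orientation: [1.699, 2.642, 0.001]
contact_force: [-2.1, -1.3, 6.5]
grip_width: 0.0114
```

Call:
apply_moves:
  moves:
    - [[0,0,0],0]
    - [[0,0,-0.5],0]
    - [[0,0,-1.5],0]
    - [[0,0,-3],0]
    - [[0,0,-5],0]
    - [[0,0,-7.5],0]
    - [[0,0,-10],0]
    - [[0,0,-11.5],0]
    - [[0,0,-12],0]
    - [[0,0,-12],0]

```text
clock: 10.48
tcp_pos: [0.445, 0.2998, 0.2269]
orientation: [1.698, 2.641, 0.004]
contact_force: [-0.2, -0.2, -1.5]
grip_width: 0.0114
```

```bash
python3 - <<'E'
from h import *
shift([.44,-.064,.225],0); print(r.get_obs()["joints"].round(2))
for n in ("side","scene"):
    f=imaging.grab_frame(n); p=proj(f,r.get_obs()["tcp_pos"]-[0,0,.03]).astype(int); print(n,p)
    if n=="side": a=cv2.resize(f["frame"][p[1]-60:p[1]+90,p[0]-80:p[0]+80],None,fx=3,fy=3)
cv2.imwrite("pics/s4.png",a)
E
```

```text
clock 10.48 tcp [0.445  0.2998 0.2269] tooly 24.5deg j7 -0.60 F [-0.2 -0.2 -1.5] w 0.0114 shift [-32.89 -15.55   0.14] roll 0.428 M [[-0.41, 0.91, 0.0], [0.91, 0.41, 0.0], [0.0, 0.0, -1.0]]
[ 0.    0.4  -0.89  1.86  0.36  1.04 -0.6 ]
side [281 249]
scene [232 229]
```

View pics/s4.png

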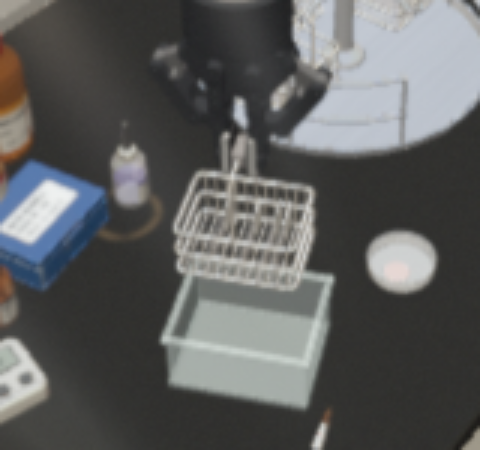

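The rack hangs level from the gripper, clear of the empty dish (basket at (245,230) in the crop, dish at (250,340)). Carry it to the gap.

Call:
apply_moves:
  moves:
    - [[-1.5,-0.7,0],0.03]
    - [[-4,-1.9,0],0.08]
    - [[-7,-3.3,0],0.13]
    - [[-10,-4.7,0],0.18]
    - [[-13,-6.1,0],0.23]
    - [[-16,-7.5,0],0.28]
    - [[-19,-9,0],0.33]
    - [[-22,-10.4,0],0.38]
    - [[-24.5,-11.6,0],0.41]
    - [[-26,-12.3,0],0.43]

```text
clock: 11.42
tcp_pos: [0.439, 0.0079, 0.2238]
orientation: [-2.229, -2.212, 0.005]
contact_force: [0.3, -1.0, -1.6]
grip_width: 0.0112
```

```bash
python3 - <<'E'
from h import *
shift([.44,-.064,.2],0); print(r.get_obs()["joints"].round(2))
E
```

```text
clock 11.42 tcp [0.439  0.0079 0.2238] tooly -0.4deg j7 -0.31 F [ 0.3 -1.  -1.6] w 0.0112 shift [-7.19  0.16  2.39] roll -0.007 M [[0.01, 1.0, -0.0], [1.0, -0.01, -0.0], [-0.0, -0.0, -1.0]]
[ 0.52  0.18 -0.75  2.07  0.15  0.94 -0.31]
```

Call:
apply_moves:
  moves:
    - [[-1.5,0,0],0]
    - [[-3.5,0,1],0]
    - [[-5.5,0.1,2],0]
    - [[-6.8,0.1,3],0]
    - [[-7.2,0.1,4.2],0]
    - [[-7.2,0.1,4.2],0]
    - [[-7.2,0.1,4.2],0]

```text
clock: 12.0
tcp_pos: [0.4403, -0.0598, 0.1822]
orientation: [-2.221, -2.217, 0.002]
contact_force: [0.5, -0.1, -1.2]
grip_width: 0.011
```

```bash
python3 - <<'E'
from h import *
import pickle
shift([.516,-.064,.148],0); print(r.get_obs()["joints"].round(2))
F={n:imaging.grab_frame(n) for n in("scene","side","wrist")}; pickle.dump(F,open("F5.pkl","wb"))
o=np.zeros((480,800,3),np.uint8)
g=r.get_obs()["tcp_pos"]
for i,n in enumerate(("side","wrist")):
    f=F[n]
    if n=="wrist": a=cv2.resize(f["frame"][0:300,120:520],None,fx=1,fy=1)
    else:
        p=proj(f,[.5,-.064,.13]).astype(int); print(n,p); x,y=p-[65,70]; print("crop",x,y); a=cv2.resize(f["frame"][y:y+155,x:x+133],None,fx=3,fy=3)
    o[:a.shape[0],400*i:400*i+a.shape[1]]=a[:480,:400]
cv2.imwrite("pics/m5.png",o)
E
```

```text
clock 12.00 tcp [ 0.4403 -0.0598  0.1822] tooly -0.1deg j7 -0.20 F [ 0.5 -0.1 -1.2] w 0.0110 shift [-0.41  7.58  3.4 ] roll -0.002 M [[0.0, 1.0, -0.0], [1.0, -0.0, 0.0], [0.0, -0.0, -1.0]]
[ 0.61  0.25 -0.69  2.11  0.21  0.85 -0.2 ]
side [347 187]
crop 282 117
```

View pics/m5.png

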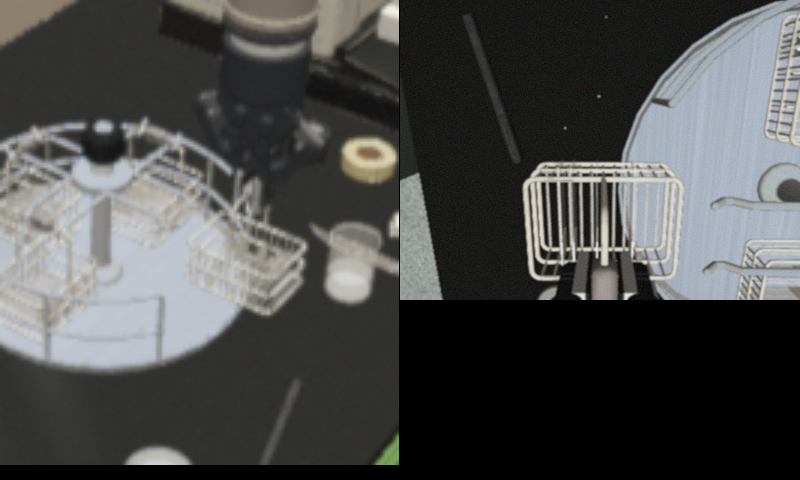

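```bash
python3 - <<'E'
from h import *
import pickle
f=pickle.load(open("F5.pkl","rb"))["wrist"]
for n,u,v,z in [("tipA",433,206,.13),("tipB",426,269,.13),("bail end",323,180,.186),("bail root",324,265,.186),("knobtop",505,186,.184),("basket corner far L",248,182,.13),("basket corner far R",402,182,.13)]: print(n,plane(f,u,v,z).round(4))
print(np.round(f["T"],3))
cv2.imwrite("pics/w5.png",cv2.resize(f["frame"][130:330,220:520],None,fx=2.6,fy=2.6,interpolation=cv2.INTER_CUBIC))
E
```

```text
tipA [ 0.5054 -0.0412  0.13  ]
tipB [ 0.5054 -0.0831  0.13  ]
bail end [ 0.4411 -0.0105  0.186 ]
bail root [ 0.4415 -0.0486  0.186 ]
knobtop [ 0.5148 -0.0135  0.184 ]
basket corner far L [ 0.3978 -0.0266  0.13  ]
basket corner far R [ 0.4861 -0.0266  0.13  ]
[[ 1.    -0.     0.001  0.442]
 [-0.     0.948  0.32   0.023]
 [-0.001 -0.32   0.948  0.313]
 [ 0.     0.     0.     1.   ]]
```

View pics/w5.png

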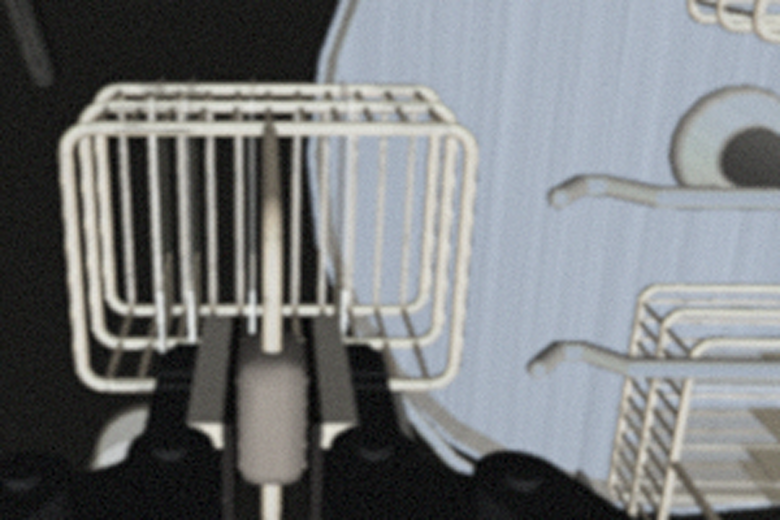

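The zoomed view shows the hook tips at crop (550,195) and (535,368), the grip at (272,420), and the basket rim rows at 130 and 385.

```bash
python3 - <<'E'
from h import *
import pickle
f=pickle.load(open("F5.pkl","rb"))["wrist"]
c=lambda x,y:(220+x/2.6,130+y/2.6)
for n,x,y,z in [("tipA",556,192,.132),("tipB",538,366,.132),("rodA",700,197,.13),("rodB",700,366,.13),("grip a",272,360,.191),("grip b",272,483,.191),("far rim",270,130,.125),("near rim",120,385,.125)]: print(n,plane(f,*c(x,y),z).round(4))
E
```

```text
tipA [ 0.505  -0.0391  0.132 ]
tipB [ 0.5054 -0.0832  0.132 ]
rodA [ 0.5382 -0.041   0.13  ]
rodB [ 0.5451 -0.0843  0.13  ]
grip a [ 0.4418 -0.0474  0.191 ]
grip b [ 0.4418 -0.071   0.191 ]
far rim [ 0.4413 -0.0267  0.125 ]
near rim [ 0.4037 -0.0928  0.125 ]
```

Call:
apply_moves:
  moves:
    - [[-0.1,0.3,1],0]
    - [[-0.3,0.8,2.2],0]
    - [[-0.3,1.4,3.2],0]
    - [[-0.3,2.2,3.6],0]
    - [[-0.3,3.2,3.6],0]
    - [[-0.3,4.4,3.6],0]
    - [[-0.3,5.6,3.6],0]
    - [[-0.3,6.7,3.6],0]
    - [[-0.3,7.5,3.6],0]
    - [[-0.3,7.5,3.6],0]

```text
clock: 12.98
tcp_pos: [0.5186, -0.0631, 0.1478]
orientation: [2.223, 2.219, 0.003]
contact_force: [1.1, 0.8, -0.9]
grip_width: 0.0113
```

```bash
python3 - <<'E'
from h import *
import pickle
shift([.5155,-.0635,.124],0); print(r.get_obs()["joints"].round(2))
f=imaging.grab_frame("wrist"); pickle.dump(f,open("F6.pkl","wb"))
cv2.imwrite("pics/w6.png",cv2.resize(f["frame"][130:330,220:520],None,fx=2.6,fy=2.6,interpolation=cv2.INTER_CUBIC))
E
```

```text
clock 12.98 tcp [ 0.5186 -0.0631  0.1478] tooly -0.1deg j7 -0.29 F [ 1.1  0.8 -0.9] w 0.0113 shift [-0.05 -0.31  2.38] roll -0.002 M [[0.0, 1.0, 0.0], [1.0, -0.0, 0.0], [0.0, 0.0, -1.0]]
[ 0.51  0.42 -0.63  1.98  0.32  0.84 -0.29]
```

View pics/w6.png

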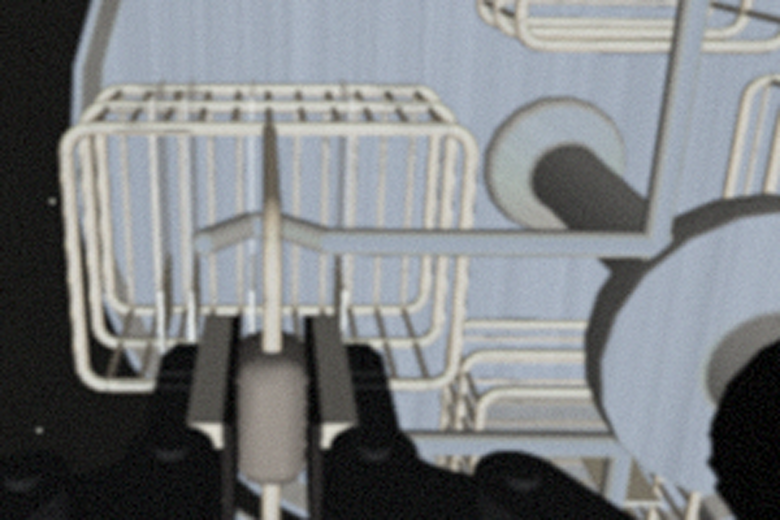

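The bail at crop x=272 is straight above the saddle dip (about 255–290), and the rod runs through the window. Lower it.

Call:
apply_moves:
  moves:
    - [[0,0,0.4],0]
    - [[0,0,0.9],0]
    - [[0,0,1.4],0]
    - [[0,0,1.8],0]
    - [[0,0,2.1],0]
    - [[0,0,2.3],0]
    - [[0,0,2.4],0]
    - [[0,0,2.4],0]

```text
clock: 13.7
tcp_pos: [0.5165, -0.0634, 0.1233]
orientation: [2.223, 2.219, 0.0]
contact_force: [0.7, -0.3, -0.3]
grip_width: 0.0112
```

```bash
python3 - <<'E'
from h import *
import pickle
shift([.5155,-.0635,.124],0)
f=imaging.grab_frame("wrist"); pickle.dump(f,open("F7.pkl","wb"))
cv2.imwrite("pics/w7.png",cv2.resize(f["frame"][130:330,220:520],None,fx=2.6,fy=2.6,interpolation=cv2.INTER_CUBIC))
E
```

```text
clock 13.70 tcp [ 0.5165 -0.0634  0.1233] tooly -0.1deg j7 -0.32 F [ 0.7 -0.3 -0.3] w 0.0112 shift [-0.01 -0.1  -0.07] roll -0.002 M [[0.0, 1.0, 0.0], [1.0, -0.0, 0.0], [0.0, 0.0, -1.0]]
```

Call:
apply_moves:
  moves:
    - [[0,0,0.1],0]
    - [[0,0,0.1],0]

```text
clock: 13.92
tcp_pos: [0.5166, -0.0634, 0.1228]
orientation: [2.223, 2.219, 0.001]
contact_force: [-1.3, -0.1, 3.3]
grip_width: 0.0114
```

Call:
apply_moves:
  moves:
    - [[0,0,0],0]
    - [[0,0,0],0]
    - [[0,0,0],0]
    - [[0,0,0],0]
    - [[0,0,0],0]
    - [[0,0,0],0]
  claw: 0.35

```text
clock: 14.42
tcp_pos: [0.5162, -0.0635, 0.1222]
orientation: [-2.224, -2.219, 0.0]
contact_force: [0.7, -0.3, 0.1]
grip_width: 0.0302
```

```bash
python3 - <<'E'
from h import *
shift([.5155,-.0635,.124],0)
f=imaging.grab_frame("wrist")
cv2.imwrite("pics/w8.png",cv2.resize(f["frame"][130:330,220:520],None,fx=2.6,fy=2.6,interpolation=cv2.INTER_CUBIC))
E
```

```text
clock 14.42 tcp [ 0.5162 -0.0635  0.1222] tooly -0.1deg j7 -0.32 F [ 0.7 -0.3  0.1] w 0.0302 shift [-0.01 -0.07 -0.18] roll -0.002 M [[0.0, 1.0, -0.0], [1.0, -0.0, 0.0], [0.0, -0.0, -1.0]]
```

View pics/w8.png

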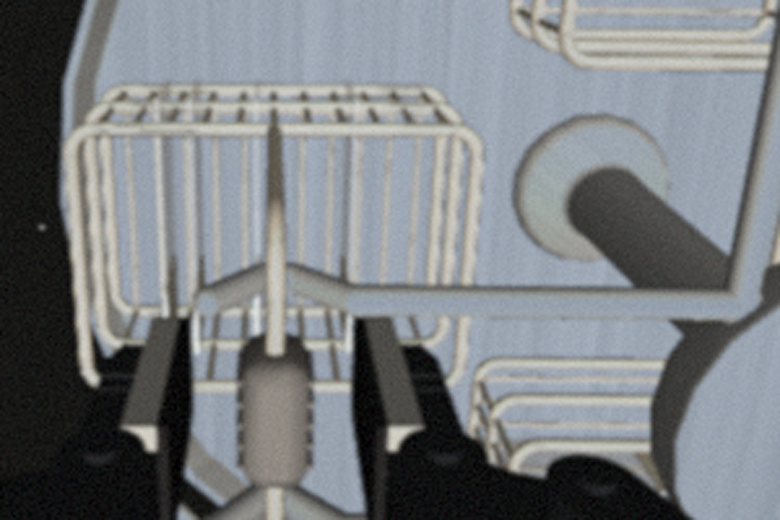

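The bail (crop x=275) rests in both saddle dips, the fingers stand clear of the grip on both sides, and the basket is level. Withdraw straight up.

Call:
apply_moves:
  moves:
    - [[0,0,-0.8],0]
    - [[0,0,-2],0]
    - [[0,0,-4],0]
    - [[0,0,-7],0]
    - [[0,0,-10],0]
    - [[0,0,-13],0]
    - [[0,0,-16],0]
    - [[0,0,-18],0]
    - [[0,0,-18],0]
    - [[0,0,-18],0]

```text
clock: 15.3
tcp_pos: [0.5169, -0.0632, 0.3044]
orientation: [2.221, 2.217, 0.003]
contact_force: [0.5, -0.0, -1.9]
grip_width: 0.0302
```

Call:
apply_moves:
  moves:
    - [[0,0,0],0]
    - [[0,0,0],0]
    - [[0,0,0],0]
    - [[0,0,0],0]
    - [[0,0,0],0]
    - [[0,0,0],0]

```text
clock: 15.8
tcp_pos: [0.5161, -0.0634, 0.3019]
orientation: [-2.223, -2.219, 0.001]
contact_force: [0.3, -0.4, 0.6]
grip_width: 0.0302
```

```bash
python3 - <<'E'
from h import *
f=imaging.grab_frame("wrist"); s=imaging.grab_frame("side"); import pickle; pickle.dump((f,s),open("F9.pkl","wb"))
o=np.hstack([f["frame"][50:350,160:560],cv2.resize(s["frame"][130:280,250:450],None,fx=2,fy=2,interpolation=cv2.INTER_CUBIC)])
cv2.imwrite("pics/w9.png",o)
E
```

```text
(no output)
```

View pics/w9.png

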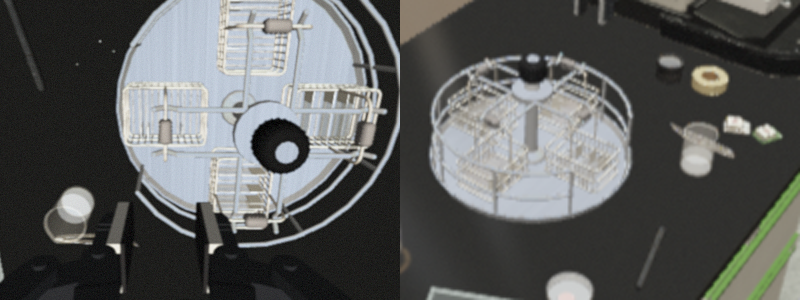

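The rack hangs in the gap (grip at crop (165,132)), square on both rods, and the bystanders are in place. One numeric check, then hand in.

```bash
python3 - <<'E'
from h import *
import pickle
f,s=pickle.load(open("F9.pkl","rb"))
p=plane(f,325,182,.133); q=plane(f,160+367,50+132,.133); print(p.round(4),"opp",q.round(4),"tilt deg",np.degrees(np.arctan2(*(q-p)[[1,0]])).round(1))
r.hand_in()
E
```

```text
[ 0.5167 -0.0622  0.133 ] opp [ 0.705  -0.0624  0.133 ] tilt deg -0.1
the job is handed in; nothing more can be done
```

The rack now hangs by its bail in both saddles of the empty hook, in the gallery gap. I handed the job in at about 16 s of the 61 s allowed; the hand-in reports no verdict.

- **Carousel:** I gripped the knob and turned it about 185° counterclockwise in one grip. The empty hook then measured within about 1.5° of the middle of the gap.
- **Rack:** I lifted it straight out of the dish by its grip and brought it in over the hook tips. I lowered it onto the saddles, opened the fingers and withdrew straight up.
- **Last checks:** The last wrist picture puts the grip at (0.517, -0.062), within about 3 mm of the loading point I measured. The line from this rack to the one opposite is within 0.1° of the gap axis. The rack looks level and the gripper is about 0.18 m above it.
- **Bystanders:** In the last views the petri dish, beaker and forceps looked where they had been. The dropper bottle is outside those last crops; it looked undisturbed when I last saw it, after the lift, and the arm did not pass it afterwards. I did not measure any of the four again.
- **Disagreements:** Individual knob-centre estimates differed by up to about 4 mm, and my estimates of the hook's angle by up to about 2°. Both are inside the tolerances.
- **Pictures:** I viewed 12, two over the budget of 10.

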